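# Lock the bench pin plate onto its keyhole screws

## Robot

A 7-joint arm with a two-finger parallel gripper is mounted at the origin on the work surface. World frame = base frame: x ahead of the robot, y to its left, z up, the work surface at z = 0. Lengths are in m, angles in rad, forces in N, time in s.
With the tool pointing down it reaches from about 0.425 to 0.95 m from the base axis. Payload 16.7 kg.
Tool frame: the origin (TCP) lies midway between the tips of the shut fingers; the grasp point (between the pads) lies 19 mm behind it (manip.grip_depth is the distance from the TCP to the grasp point, in m); z points along the fingers, y is the line along which they close (so a half turn about z gives the same grasp; the last joint's range is limited). The gripper opens to 94 mm and grips with 3 to 60 N. Pads are 16 mm wide; open, the fingers measure 119 mm over their backs; the gripper's body (75 mm by 177 mm) begins 78 mm behind the grasp point.
Start: joints at [-1.494, 0.426, 0.074, 1.606, -0.034, 1.111, -0.067], TCP at [0.151, 0.658, 0.205] pointing down, gripper open.
Joint ranges: [-2.85, 2.85], [-0.5, 2.14], [-1.23, 1.37], [0.21, 2.46], [-1.02, 4.16], [0.16, 2.05], [-2.73, 2.73]. Speed limits (rad/s): [1.89, 1.89, 2.39, 2.39, 3.01, 3.01, 3.01].

## Interface

Orientations are given as a 3x3 rotation matrix whose columns are the frame's x, y, z axes.
In Python, from plant import status, imaging, hand_in, spot_in, pinpoint, manip gives the robot as it stands.
- The arm moves only by the tool move_arm, never from a script. Its arguments are lists of equal length, an entry for each row: "xyz": the shift along the tool's x, y, z normalised to -1 to 1, where 1 is 0.1 m, a list of three; "delta_rot": the turn, a rotation vector about the tool's x, y, z normalised to -1 to 1, where 1 is pi/4 rad, a list of three; "fingers": the opening, from 0 (shut) to 1 (fully open). In form: {"xyz": [[x, y, z], ...], "delta_rot": [[wx, wy, wz], ...], "fingers": [fingers, ...]}. A call has 1 to 12 rows; each row is the pose to reach, as a shift and turn from the pose commanded when the call began, along the tool's axes at that moment; what a row does not reach only later rows make up. A row lasts 1/10 s, in which the tool goes at most 50 mm and 8.59 degrees, less where a joint would pass 70% of its speed; a pose out of reach is approached as far as the arm can. A call with a number of a shift or a turn outside -1 to 1 is refused whole. A call with a gripper value outside its range is refused whole. The fingers move at their own pace and stop on an object; the grip force is fixed at half the most. Time passes only in rows, so rows that repeat a pose let the fingers close. It gives the time, the measured TCP pose, the force, the opening and the grip force at its end, in the units of the state.
- status.get_state(): the state, without advancing time (a new reading comes with each control period).
- imaging.get_image(name): name is "side" or "top"; returns (picture, depth): 420x560x3 uint8, blue, green, red; 420x560 float32, m along the optical axis (not along the pixel's ray), 0 where there is no reading.
- imaging.camera_info(name): a dict with "camera_matrix" (3x3 intrinsics, pixels), "world_from_camera" (4x4, takes a point from camera to world coordinates). Camera axes: x right, y down, z forward; pixel columns grow to the right and rows downward; lengths in m; the calibration is good to about 2 mm. A picture is of the moment at which its call begins. camera_info takes no time and is no camera call.
- hand_in(): hands the job in; it is judged then, once.
Trained networks look in the newest picture that a camera, given by its name, has taken for a name from the list of things; names that differ only in an ending like _2 or _b are one class to them, and where a whole thing is asked for, a point or a joint stands for the part that bears it (a point fixed in the world has none). Each returns a list of dicts, best first, with "score" (0 to 1); they miss things now and then, are a little off and sometimes report something else, mostly with a low value. They report only what shows in the picture. A call takes as long as a camera call. They do not tell look-alikes from the thing itself.
- spot_in(label, camera): "centre" ([column, row] in pixels, amid what is visible of it).
- pinpoint(label, camera): "centre" ([column, row] in pixels: a listed point, or the origin of a listed thing).
The state is a dict: "time": time; "joints": joint angles; "qd": joint speeds; "tau": joint torques, N m; "position": TCP position; "tcp_rot": TCP orientation; "force": force on the tool from outside, world axes, zero at the start; "torque": the same for the moment, N m; "gripper_width": finger opening in m; "finger_force": force on a finger pad.
Only numpy, scipy, OpenCV 4.12 (cv2) and the standard library are available. Lean on these libraries where they do the work, as an engineer would, in place of code of your own. Each camera call takes 0.05 s, during which the arm holds its last target. There are 200 camera calls.

## Task

Fit the bench pin to the jeweller's bench: pick up the steel plate with the wooden pin, set its two keyholes down over the screw heads on the pale mounting block until it lies flush, then slide it along until the red latch clicks up behind it, and let go. Feel your way gently, never forcing plate or screws, and leave the other things on the bench where they are.

Things in the scene. Friction and masses are not known exactly. Their poses are not given: they have to be found in the camera images.
- pin_plate: The plate to fit: bright steel, 100 (x) x 110 (y) x 4 mm, 0.3 to 0.5 kg, flat on the bench at the start. Origin: centre of its underside, z up. On top, along x, a brown wooden bench pin 30 mm wide (y), from 4 to 30 mm above the underside, x -106 to +30 mm: it overhangs the -x edge and is notched there (8 mm wide, from x = -60). Keyholes: see holes_mid.
- pin_grip (a point): Point in the wooden pin at plate x = -10, y = 0, 20 mm above the plate's underside: good place to grip the pin across its 30 mm width (plate y) from above; centre of mass close by. Keep the fingertips 10 mm or more above the plate, as the screw heads will rise 6 mm above it.
- holes_mid (a point): Midpoint between the plate's two keyhole entry holes (plate x = -14, y = 0, underside). The keyholes lie at plate y = -36 and +36 mm: entry hole 20 mm across, running towards plate +x into a slot 10.5 mm wide whose square end is 30 mm in +x of the hole's centre.
- mount: Fixed pale wooden mounting block 140 (x) x 130 (y) x 30 mm high on the bench; origin: centre of its underside, z up. It carries two shoulder screws and a sprung latch. The plate goes on with its x axis along the block's (same yaw). Lightly built: more than 35 N between plate and block, screws or latch bends them; feel for contact with 4 or 5 N, push with about 8 N, at 10 to 15 mm/s.
- screws_nominal (a point): Centre of the block's top (z 30 mm), NOMINAL midpoint of the two upright screws at block y = -36 and +36: shank 8 mm, heads 16 mm across (rims rounded), undersides 6 and tops 10 mm above the top. Screws and latch share a bar clamped hard anywhere from -15 to +15 mm of nominal along block x. This point does not show its setting: see it or feel for it. Holes over the heads, the plate sinks flush.
- home_side (a point): Middle of the top edge of the block's -x side: the flush plate is slid this way (block -x, parallel to the block's x axis), about 26 mm from holes centred on the screws until the slot ends stop against the shanks (plate origin then 12 mm in -x of the screws). On the way the plate's friction and latch drag stay under about 5 N; at the stop the force rises sharply.
- latch (a joint): Sprung red latch, 8 x 24 mm, on the same bar, its -x face 40 mm in +x of the screws, mid width. Value 0 = up (6 mm above the block's top), positive = pressed down (m). The flush plate presses it down about 6 mm (0.5 to 1.2 N spring); it jumps up behind the plate's +x edge when the slot ends are within 2 mm of the screws, and keeps the plate from sliding back.
- hammer: wooden-handled hammer, about 240 mm long; a bystander, origin at its underside
- pliers: small steel pliers with orange handles, about 150 mm long; a bystander, origin at its underside
- file: flat file with a round wooden handle, 240 mm long, 22 mm high; a bystander, origin at its underside
- beaker: empty clear glass beaker, 68 mm across, 100 mm high; a bystander, origin at its underside
- ring_a: brass finger ring, 22 mm across, 6 mm high, lying flat; a bystander, origin at its underside
- ring_b: silver-grey finger ring, 23 mm across, 5 mm high, lying flat; a bystander, origin at its underside
- bench_block: bare square steel block, 50 x 50 x 20 mm; a bystander, origin at its underside
- mandrel_stand: upright tapered steel ring mandrel, foot 72 mm across, 192 mm high; a bystander, origin at its underside
Things that resemble listed ones, but are neither listed nor needed, are in the scene too. What is shaped like the pin_plate but black or green is not meant. What is shaped like the mount but black is not meant.

How it is judged:
On the way:
1. the plate lies flush on the block with the screw heads through its entry holes and the latch pressed down under it (z of pin_plate in the frame of mount between 0.028 and 0.032 m and y of pin_plate in the frame of mount between -0.006 and 0.006 m and angle between the x axis of pin_plate and the x axis of mount, either way round below 0.1 rad and x of pin_plate in the frame of mount between -0.005 and 0.034 m and value of joint latch above 0.004 m), for 0.1 s.
At the end, for the whole second after the job is handed in: The plate lies flush on the block (underside within 2 mm of its top) and in line with it (0.1 rad, 6 mm sideways), slid home (plate origin from 31 mm in -x to 7 mm in +x of the block's) with the latch up behind it (joint under 2 mm), at rest and released (z of pin_plate in the frame of mount between 0.028 and 0.032 m and y of pin_plate in the frame of mount between -0.006 and 0.006 m and angle between the x axis of pin_plate and the x axis of mount, either way round below 0.1 rad and x of pin_plate in the frame of mount between -0.031 and 0.007 m and value of joint latch below 0.002 m and linear speed of pin_plate below 0.01 m/s); the robot touches nothing.
It fails at once if the plate is forced: more than 35 N between it and the mounting block, its screws or latch (contact force between pin_plate and mount above 35 N).
It fails at once if another thing on the bench is moved by more than 25 mm (distance of any of hammer, pliers, file, beaker, ring_a, ring_b, bench_block, mandrel_stand from where it was at the start of the episode above 0.025 m).
It also fails if it takes over 72 s, if anything falls off the work surface, if the arm or the gripper's body presses on something with over 40 N, if the wrist force passes 120 N, or if a joint passes its speed limit or range.

## Working session

There is one attempt and no reset: what is moved stays moved. The work goes in short steps, Python scripts to look and compute and a tool call to move; the robot and the scene stay as the last step left them, time stands still between calls to the robot, and variables do not carry over. Pictures are saved under pics/ and viewed, at most 10 in all, crops included, and the job is handed in when it is done.

Besides the shell and the picture viewer there is one more tool, called after "Call:" as name(argument=value, ...) on one line, values as JSON. move_arm: Moves the arm, as the interface text tells. Scaled input: -1 to 1 covers 0.1 m each way for a shift and pi/4 rad each way for a turn. Its arguments: {"type":"object","properties":{"xyz":{"type":"array","items":{"type":"array","items":{"type":"number"}}},"delta_rot":{"type":"array","items":{"type":"array","items":{"type":"number"}}},"fingers":{"type":"array","items":{"type":"number"}}},"required":["xyz","delta_rot","fingers"]}

```bash
mkdir -p pics; ls; cat > h.py <<'E'
import numpy as np, cv2
from plant import status, imaging, hand_in, spot_in, pinpoint, manip
def ray(cam,uv):
    i=imaging.camera_info(cam);K=np.array(i["camera_matrix"]);T=np.array(i["world_from_camera"])
    return T[:3,3],T[:3,:3]@np.linalg.inv(K)@np.array([uv[0],uv[1],1.])
def atz(cam,uv,z):
    o,d=ray(cam,uv);return o+d*(z-o[2])/d[2]
def cloud(cam,depth):
    i=imaging.camera_info(cam);K=np.array(i["camera_matrix"]);T=np.array(i["world_from_camera"])
    v,u=np.mgrid[:420,:560];P=np.stack([u,v,np.ones_like(u)],-1)@np.linalg.inv(K).T*depth[...,None]
    return P@T[:3,:3].T+T[:3,3]
E
python3 - <<'E'
from h import *
np.set_printoptions(precision=4,suppress=True)
for c in("top","side"):
    p,d=imaging.get_image(c);cv2.imwrite(f"pics/{c}0.png",p);np.savez(f"{c}0.npz",p=p,d=d)
    for n in("pin_plate","pin_grip","holes_mid","mount","screws_nominal","home_side","latch"):
        for r in pinpoint(n,c)[:3]:
            z={"pin_grip":.02,"screws_nominal":.03,"home_side":.03,"latch":.036}.get(n,0)
            print(c,n,np.round(r["centre"],1),round(r["score"],2),atz(c,r["centre"],z))
    print(np.array(imaging.camera_info(c)["world_from_camera"]))
s=status.get_state();print(s)
E
```

```text
pics
top pin_plate [135.2 324.9] 0.73 [0.2172 0.3794 0.    ]
top pin_plate [200.2 194.7] 0.65 [0.5625 0.2068 0.    ]
top pin_plate [212.  298.5] 0.61 [0.282  0.1759 0.    ]
top pin_grip [209.8 298. ] 0.96 [0.2851 0.1788 0.02  ]
top pin_grip [126.9 329.9] 0.9 [0.2075 0.3947 0.02  ]
top pin_grip [199.9 197.7] 0.88 [0.5516 0.2042 0.02  ]
top holes_mid [125.1 331.4] 0.83 [0.2009 0.4058 0.    ]
top holes_mid [207.2 200.4] 0.75 [0.5465 0.1878 0.    ]
top holes_mid [212.9 296. ] 0.59 [0.2886 0.1735 0.    ]
top mount [391.1 271.6] 0.76 [ 0.3436 -0.3075  0.    ]
top mount [349.  187.3] 0.71 [ 0.5757 -0.201   0.    ]
top screws_nominal [350.4 187.8] 0.93 [ 0.5698 -0.2001  0.03  ]
top screws_nominal [393.5 275.7] 0.85 [ 0.3337 -0.3062  0.03  ]
top home_side [349.6 209.1] 0.82 [ 0.5124 -0.196   0.03  ]
top home_side [381.2 301.2] 0.66 [ 0.2681 -0.2711  0.03  ]
top home_side [204.9 198.3] 0.5 [0.5484 0.1892 0.03  ]Traceback (most recent call last):
  File "<stdin>", line 6, in <module>
ValueError: it knows: beaker, bench_block, file, hammer, holes_mid, home_side, mandrel_stand, mount, pin_grip, pin_plate, pliers, ring, screws_nominal
```

View pics/top0.png

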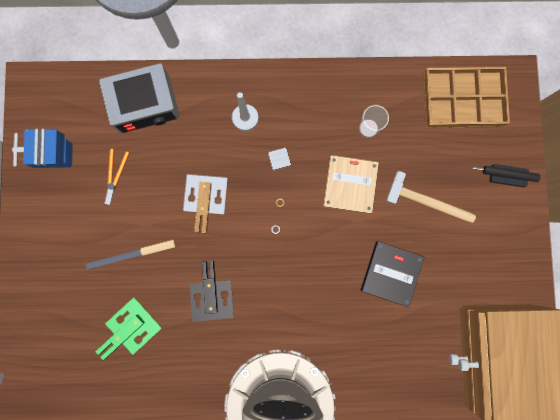

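The top picture shows the steel plate at about (205,195) with its pin towards the robot, the pale mount at (350,185) with its latch at (354,162), and the black and green decoys elsewhere. Bystanders: hammer at (430,195), rings at (280,203) and (276,230), bench block at (279,158).

```bash
python3 - <<'E'
from h import *
np.set_printoptions(precision=4,suppress=True)
p,d=imaging.get_image("side");cv2.imwrite("pics/side0.png",p);np.savez("side0.npz",p=p,d=d)
for n in("pin_grip","holes_mid","screws_nominal","home_side"):
    for r in pinpoint(n,"side")[:3]:
        z={"pin_grip":.02,"screws_nominal":.03,"home_side":.03}.get(n,0)
        print(n,np.round(r["centre"],1),round(r["score"],2),atz("side",r["centre"],z))
for c in("top","side"): print(np.array(imaging.camera_info(c)["world_from_camera"]),imaging.camera_info(c)["camera_matrix"])
s=status.get_state();print({k:np.round(v,3) for k,v in s.items()})
f=np.load("top0.npz");p,d=f["p"],f["d"];C=cloud("top",d)
hsv=cv2.cvtColor(p,cv2.COLOR_BGR2HSV)
# mount top: height band
def rect(m,name):
    n,l,st,_=cv2.connectedComponentsWithStats(m.astype(np.uint8));k=1+np.argmax(st[1:,4]);P=C[l==k]
    r=cv2.minAreaRect((P[:,:2]*1000).astype(np.float32));print(name,len(P),r,P[:,2].mean())
B=lambda u0,u1,v0,v1:np.pad(np.ones((v1-v0,u1-u0),bool),((v0,420-v1),(u0,560-u1)))
rect(B(315,385,145,222)&(C[...,2]>.02),"mount")
m=B(170,240,160,245)
rect(m&(C[...,2]>.016),"pin")
rect(m&(hsv[...,1]<60)&(hsv[...,2]>150),"steel")
m=B(315,385,145,222)
rect(m&((hsv[...,0]<6)|(hsv[...,0]>174))&(hsv[...,1]>150)&(hsv[...,2]>120),"latch")
rect(m&(hsv[...,1]<45),"bar")
big=np.hstack([cv2.resize(p[145:225,315:390],None,fx=5,fy=5,interpolation=2),cv2.resize(p[165:245,170:245],None,fx=5,fy=5,interpolation=2)])
cv2.imwrite("pics/crop0.png",big)
E
```

```text
pin_grip [372.4 282.2] 0.97 [0.2856 0.1875 0.02  ]
pin_grip [424.1 373.3] 0.96 [0.2154 0.3943 0.02  ]
pin_grip [253.  283.4] 0.82 [0.554  0.2022 0.02  ]
holes_mid [368.6 284.1] 0.92 [0.2903 0.1777 0.    ]
holes_mid [424.4 381.8] 0.92 [0.2118 0.4008 0.    ]
holes_mid [254.7 286.7] 0.74 [0.552  0.1962 0.    ]
screws_nominal [334.4 154.2] 0.93 [ 0.3476 -0.3067  0.03  ]
screws_nominal [257.2 170.6] 0.81 [ 0.5843 -0.2118  0.03  ]
home_side [277.9 176.8] 0.82 [ 0.5199 -0.183   0.03  ]
home_side [358.7 158.6] 0.78 [ 0.2734 -0.2846  0.03  ]
[[-0.0199 -0.9952  0.0958  0.3856]
 [-0.9997  0.0183 -0.0172 -0.0053]
 [ 0.0154 -0.0961 -0.9952  1.2612]
 [ 0.      0.      0.      1.    ]] [[464.6273   0.     286.264 ]
 [  0.     464.6273 213.3493]
 [  0.       0.       1.    ]]
[[-0.9982 -0.0239  0.0542  0.4515]
 [-0.0563  0.6648 -0.7449  0.7526]
 [-0.0183 -0.7466 -0.665   0.7411]
 [ 0.      0.      0.      1.    ]] [[396.3466   0.     278.773 ]
 [  0.     396.3466 208.1036]
 [  0.       0.       1.    ]]
{'time': np.float64(0.6), 'joints': array([-1.494,  0.426,  0.074,  1.606, -0.034,  1.111, -0.067
[... 416 characters left out ...]
t64(0.0), 'gripper_width': np.float64(0.094)}
mount 2516 ((502.0438232421875, -160.23654174804688), (163.54605102539062, 351.39337158203125), 61.89557647705078) 0.03741127036021017
pin 577 ((456.55926513671875, 134.66650390625), (292.0380859375, 115.18775939941406), 41.59201431274414) 0.031216855862198786
steel 1040 ((520.7200927734375, 109.92521667480469), (329.68646240234375, 132.269775390625), 62.32308578491211) 0.008514428642148636
latch 16 ((638.2594604492188, -210.00054931640625), (19.357892990112305, 6.761291980743408), 85.08326721191406) 0.03489457830770776
bar 308 ((520.5051879882812, -106.43797302246094), (86.4128646850586, 325.9313049316406), 38.30564880371094) 0.04762524784632427
```

View pics/side0.png

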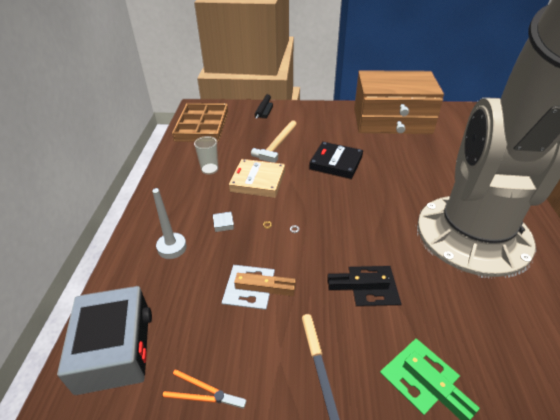

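View pics/crop0.png

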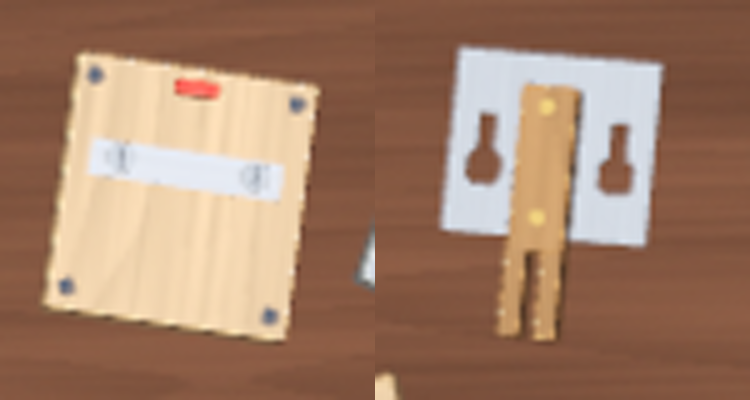

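The side view shows the same layout: plate at (250,285), mount at (257,177). In the crop, the mount's screw heads are at crop (121,157) and (256,178), the latch is at (197,89), and the plate's corners are clear. The plate and block have similar yaws.

```bash
python3 - <<'E'
from h import *
np.set_printoptions(precision=4,suppress=True)
f=np.load("top0.npz");p,d=f["p"],f["d"];C=cloud("top",d)
def px(x,y,m): return ((x+.5)/5-.5+(315 if m else 170),(y+.5)/5-.5+(145 if m else 165)) if m else ((x-375+.5)/5-.5+170,(y+.5)/5-.5+165)
def W(x,y,m,z): return atz("top",px(x,y,m),z)[:2]
def box(P,n):
    P=np.array(P);c=P.mean(0)  # TL TR BR BL ; x-axis = up
    ax=(P[0]+P[1]-P[2]-P[3]);ay=(P[0]+P[3]-P[1]-P[2]);yx=np.arctan2(ax[1],ax[0]);yy=np.arctan2(-ay[0],ay[1])
    print(n,c,"size",np.linalg.norm(ax)/2,np.linalg.norm(ay)/2,"yaw",yx,yy)
box([W(*q,1,.03) for q in((78,53),(319,86),(286,342),(43,307))],"mount")
box([W(*q,0,.004) for q in((460,47),(662,64),(646,246),(441,229))],"plate")
print("screws",W(121,157,1,.04),W(256,178,1,.04),"latch",W(197,89,1,.036))
print("holes",W(483,169,0,.004),W(616,179,0,.004))
B=lambda u0,u1,v0,v1:np.pad(np.ones((v1-v0,u1-u0),bool),((v0,420-v1),(u0,560-u1)))
for n,m,z0,z1 in(("mount",B(318,385,148,220),.026,.034),("plate",B(170,235,165,222),.002,.006),("pin",B(170,235,170,240),.027,.033)):
    mm=m&(C[...,2]>z0)&(C[...,2]<z1)
    if n=="plate":
        hsv=cv2.cvtColor(p,cv2.COLOR_BGR2HSV);mm&=(hsv[...,1]<60)&(hsv[...,2]>150)
    k,l,st,_=cv2.connectedComponentsWithStats(mm.astype(np.uint8));i=1+np.argmax(st[1:,4]);P=C[l==i]
    print(n,len(P),cv2.minAreaRect((P[:,:2]*1000).astype(np.float32)),np.median(P[:,2]))
# side-view cross check
g=np.load("side0.npz");p2,d2=g["p"],g["d"];C2=cloud("side",d2)
hsv=cv2.cvtColor(p2,cv2.COLOR_BGR2HSV)
for n,m,z0,z1 in(("mountS",B(225,290,155,200),.025,.035),("pinS",B(220,300,260,310),.026,.034),("plateS",B(220,300,260,310),.001,.008)):
    mm=m&(C2[...,2]>z0)&(C2[...,2]<z1)
    if n=="plateS": mm&=(hsv[...,1]<60)&(hsv[...,2]>150)
    k,l,st,_=cv2.connectedComponentsWithStats(mm.astype(np.uint8));i=1+np.argmax(st[1:,4]);P=C2[l==i]
    print(n,len(P),cv2.minAreaRect((P[:,:2]*1000).astype(np.float32)),np.median(P[:,2]))
E
```

```text
mount [ 0.5805 -0.2018] size 0.13991300129000817 0.1312470623285059 yaw -0.16446690960451754 -0.158456216005408
plate [0.5641 0.1929] size 0.10028424259775459 0.1110423711139084 yaw -0.09803695433040358 -0.10194957304098796
screws [ 0.6006 -0.1685] [ 0.588  -0.2403] latch [ 0.6376 -0.2111]
holes [0.5522 0.2305] [0.5454 0.1584]
mount 2168 ((580.5430908203125, -202.52374267578125), (130.81980895996094, 140.33338928222656), 80.34730529785156) 0.029937241114420643
plate 526 ((564.1294555664062, 193.36183166503906), (112.06024169921875, 101.01139068603516), 83.89139556884766) 0.003963541683647209
pin 417 ((525.5197143554688, 196.1193389892578), (30.581186294555664, 135.09390258789062), 84.46946716308594) 0.029711300670246965
mountS 1177 ((584.1240234375, -198.15252685546875), (136.89967346191406, 140.2493133544922), 80.45771789550781) 0.027826744250389
pinS 589 ((529.2615356445312, 200.0138702392578), (32.258934020996094, 135.39710998535156), 83.8335952758789) 0.02825369575648351
plateS 813 ((566.7590942382812, 195.24734497070312), (114.26007080078125, 100.6767578125), 84.08650207519531) 0.0026220037321350587
```

Call:
move_arm(xyz=[[-0.3, -0.22, 0], [-0.65, -0.47, 0], [-1, -0.73, 0]], delta_rot=[[0, 0, 0], [0, 0, 0], [0, 0, 0]], fingers=[0.8, 0.8, 0.8])

```text
time: 0.9
position: [0.2329, 0.5632, 0.2054]
tcp_rot: [[-0.975, 0.223, 0.0], [0.223, 0.975, -0.0], [-0.0, -0.0, -1.0]]
force: [2.0, -0.3, -0.1]
gripper_width: 0.0761
finger_force: 0.0
```

Call:
move_arm(xyz=[[-0.35, -0.25, 0], [-0.7, -0.5, 0], [-1, -0.73, 0]], delta_rot=[[0, 0, 0], [0, 0, 0], [0, 0, 0]], fingers=[0.8, 0.8, 0.8])

```text
time: 1.2
position: [0.3148, 0.469, 0.2057]
tcp_rot: [[-0.974, 0.225, 0.0], [0.225, 0.974, 0.0], [-0.0, 0.0, -1.0]]
force: [0.2, 0.8, 0.9]
gripper_width: 0.0752
finger_force: 0.0
```

Call:
move_arm(xyz=[[-0.35, -0.25, 0], [-0.7, -0.5, 0], [-1, -0.73, 0]], delta_rot=[[0, 0, 0], [0, 0, 0], [0, 0, 0]], fingers=[0.8, 0.8, 0.8])

```text
time: 1.5
position: [0.3958, 0.3755, 0.2058]
tcp_rot: [[-0.974, 0.225, 0.0], [0.225, 0.974, 0.0], [-0.0, 0.0, -1.0]]
force: [0.4, 0.3, 0.0]
gripper_width: 0.0754
finger_force: 0.0
```

Call:
move_arm(xyz=[[-0.35, -0.25, 0], [-0.7, -0.5, 0], [-1, -0.73, 0]], delta_rot=[[0, 0, 0], [0, 0, 0], [0, 0, 0]], fingers=[0.8, 0.8, 0.8])

```text
time: 1.8
position: [0.4769, 0.2819, 0.2058]
tcp_rot: [[-0.974, 0.225, 0.001], [0.225, 0.974, 0.0], [-0.0, 0.0, -1.0]]
force: [0.1, 1.5, 0.5]
gripper_width: 0.0755
finger_force: 0.0
```

Call:
move_arm(xyz=[[-0.35, -0.25, 0], [-0.7, -0.5, 0], [-0.95, -0.7, 0], [-0.97, -0.7, 0], [-0.97, -0.7, 0]], delta_rot=[[0, 0, -0.05], [0, 0, -0.1], [0, 0, -0.158], [0, 0, -0.158], [0, 0, -0.158]], fingers=[0.8, 0.8, 0.8, 0.8, 0.8])

```text
time: 2.3
position: [0.5547, 0.1933, 0.2054]
tcp_rot: [[-0.995, 0.104, -0.0], [0.104, 0.995, -0.0], [0.0, -0.0, -1.0]]
force: [-1.0, 0.5, 0.1]
gripper_width: 0.0751
finger_force: 0.0
```

Call:
move_arm(xyz=[[0, 0, 0.35], [0, 0, 0.7], [0, 0, 1]], delta_rot=[[0, 0, 0], [0, 0, 0], [0, 0, 0]], fingers=[0.8, 0.8, 0.8])

```text
time: 2.6
position: [0.5532, 0.1954, 0.1042]
tcp_rot: [[-0.995, 0.1, -0.0], [0.1, 0.995, 0.001], [0.0, 0.001, -1.0]]
force: [0.2, 1.0, -0.4]
gripper_width: 0.075
finger_force: 0.0
```

Call:
move_arm(xyz=[[0, 0, 0.3], [0, 0, 0.5], [0, 0, 0.7], [0, 0, 0.8], [0, 0, 0.89], [0, 0, 0.89], [0, 0, 0.89]], delta_rot=[[0, 0, 0], [0, 0, 0], [0, 0, 0], [0, 0, 0], [0, 0, 0], [0, 0, 0], [0, 0, 0]], fingers=[0.8, 0.8, 0.8, 0.8, 0.8, 0.8, 0.8])

```text
time: 3.3
position: [0.5547, 0.1941, 0.017]
tcp_rot: [[-0.995, 0.101, 0.0], [0.101, 0.995, 0.0], [-0.0, 0.0, -1.0]]
force: [-0.8, 0.1, 1.3]
gripper_width: 0.0752
finger_force: 0.0
```

Call:
move_arm(xyz=[[0, 0, 0], [0, 0, 0], [0, 0, 0], [0, 0, 0], [0, 0, 0], [0, 0, 0]], delta_rot=[[0, 0, 0], [0, 0, 0], [0, 0, 0], [0, 0, 0], [0, 0, 0], [0, 0, 0]], fingers=[0.4, 0.35, 0.3, 0.2, 0.1, 0])

```text
time: 3.9
position: [0.5545, 0.1938, 0.0165]
tcp_rot: [[-0.995, 0.102, 0.0], [0.102, 0.995, 0.0], [-0.0, 0.0, -1.0]]
force: [1.4, 1.3, -0.5]
gripper_width: 0.0307
finger_force: 1.1
```

```bash
python3 - <<'E'
from h import *
s=status.get_state();print({k:np.round(s[k],3) for k in("time","position","force","torque","gripper_width","finger_force","tcp_rot")})
E
```

```text
{'time': np.float64(3.9), 'position': array([0.554, 0.194, 0.017]), 'force': array([ 1.418,  1.283, -0.505]), 'torque': array([ 0.559, -0.016, -0.033]), 'gripper_width': np.float64(0.031), 'finger_force': np.float64(1.117), 'tcp_rot': array([[-0.995,  0.102,  0.   ],
       [ 0.102,  0.995,  0.   ],
       [-0.   ,  0.   , -1.   ]])}
```

Call:
move_arm(xyz=[[0, 0, 0], [0, 0, 0], [0, 0, 0], [0, 0, -0.1], [0, 0, -0.25], [0, 0, -0.5], [0, 0, -0.75], [0, 0, -0.95], [0, 0, -1], [0, 0, -1], [0, 0, -1]], delta_rot=[[0, 0, 0], [0, 0, 0], [0, 0, 0], [0, 0, 0], [0, 0, 0], [0, 0, 0], [0, 0, 0], [0, 0, 0], [0, 0, 0], [0, 0, 0], [0, 0, 0]], fingers=[0, 0, 0, 0, 0, 0, 0, 0, 0, 0, 0])

```text
time: 5.0
position: [0.5539, 0.1936, 0.1159]
tcp_rot: [[-0.995, 0.101, -0.001], [0.101, 0.995, -0.0], [0.001, -0.0, -1.0]]
force: [0.4, -0.2, -4.8]
gripper_width: 0.0294
finger_force: 30.0
```

```bash
python3 - <<'E'
from h import *
np.set_printoptions(precision=4,suppress=True)
s=status.get_state();print({k:np.round(s[k],3) for k in("time","position","force","torque","gripper_width","finger_force","tcp_rot")})
o=[]
for c in("top","side"):
    p,d=imaging.get_image(c);np.savez(c+"1.npz",p=p,d=d)
    P=s["position"];i=imaging.camera_info(c);T=np.linalg.inv(i["world_from_camera"])
    q=np.array(i["camera_matrix"])@(T[:3,:3]@P+T[:3,3]);q=(q[:2]/q[2]).astype(int)
    x,y=max(q[0]-60,0),max(q[1]-60,0);o.append(cv2.resize(p[y:y+120,x:x+100],(400,480),interpolation=2))
cv2.imwrite("pics/held.png",np.hstack(o))
E
```

```text
{'time': np.float64(5.0), 'position': array([0.554, 0.194, 0.116]), 'force': array([ 0.399, -0.189, -4.794]), 'torque': array([-0.027,  0.115, -0.044]), 'gripper_width': np.float64(0.029), 'finger_force': np.float64(29.998), 'tcp_rot': array([[-0.995,  0.101, -0.001],
       [ 0.101,  0.995, -0.   ],
       [ 0.001, -0.   , -1.   ]])}
```

View pics/held.png

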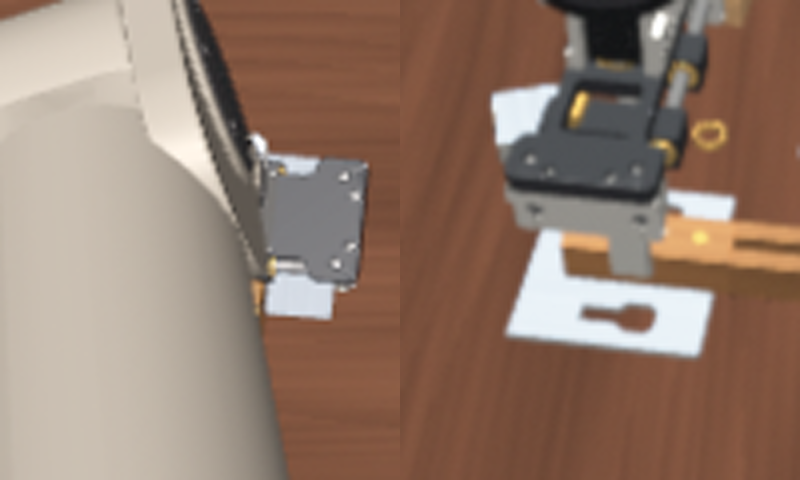

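The plate is gripped level and lifted clear. In the side view its keyholes are visible below the gripper. Next I carry it over to the block.

Call:
move_arm(xyz=[[-0.03, -0.12, 0], [-0.08, -0.35, 0], [-0.13, -0.65, 0], [-0.21, -0.98, 0]], delta_rot=[[0, 0, 0], [0, 0, 0], [0, 0, 0], [0, 0, 0]], fingers=[0, 0, 0, 0])

```text
time: 5.5
position: [0.5649, 0.0926, 0.1159]
tcp_rot: [[-0.995, 0.101, -0.001], [0.101, 0.995, -0.001], [0.001, -0.001, -1.0]]
force: [0.8, 0.1, -5.3]
gripper_width: 0.0299
finger_force: 30.0
```

Call:
move_arm(xyz=[[-0.07, -0.33, 0], [-0.14, -0.66, 0], [-0.21, -0.98, 0]], delta_rot=[[0, 0, 0], [0, 0, 0], [0, 0, 0]], fingers=[0, 0, 0])

```text
time: 5.8
position: [0.5758, -0.0081, 0.116]
tcp_rot: [[-0.995, 0.102, -0.001], [0.102, 0.995, -0.001], [0.001, -0.001, -1.0]]
force: [0.3, 0.2, -4.6]
gripper_width: 0.0295
finger_force: 30.0
```

Call:
move_arm(xyz=[[-0.07, -0.33, 0], [-0.14, -0.66, 0], [-0.21, -0.98, 0]], delta_rot=[[0, 0, 0], [0, 0, 0], [0, 0, 0]], fingers=[0, 0, 0])

```text
time: 6.1
position: [0.5866, -0.1077, 0.116]
tcp_rot: [[-0.995, 0.102, -0.001], [0.102, 0.995, -0.0], [0.001, -0.001, -1.0]]
force: [2.0, -0.0, -5.6]
gripper_width: 0.0297
finger_force: 30.0
```

Call:
move_arm(xyz=[[-0.07, -0.3, 0], [-0.14, -0.6, 0], [-0.21, -0.85, 0], [-0.21, -0.98, 0], [-0.21, -0.98, 0], [-0.21, -0.98, 0]], delta_rot=[[0, 0, 0.02], [0, 0, 0.04], [0, 0, 0.06], [0, 0, 0.083], [0, 0, 0.083], [0, 0, 0.083]], fingers=[0, 0, 0, 0, 0, 0])

```text
time: 6.7
position: [0.5976, -0.2044, 0.116]
tcp_rot: [[-0.986, 0.166, -0.001], [0.166, 0.986, 0.001], [0.001, 0.0, -1.0]]
force: [0.3, 0.4, -5.5]
gripper_width: 0.0299
finger_force: 30.0
```

```bash
cat > go.py <<'E'
from h import *
import sys
np.set_printoptions(precision=4,suppress=True)
s=status.get_state();print({k:np.round(s[k],4) for k in("time","position","force","torque","gripper_width")});R=np.array(s["tcp_rot"]);print("yaw",np.arctan2(-R[1,0],-R[0,0]))
t=np.array([.5984,-.2051,s["position"][2]]);print("to go, units",R.T@(t-s["position"])/.1)
E
python3 go.py; python3 - <<'E'
from h import *
p,d=imaging.get_image("side");q,e=imaging.get_image("top")
cv2.imwrite("pics/over.png",np.hstack([cv2.resize(p[110:230,200:300],(400,480),interpolation=2),cv2.resize(q[130:230,305:405],(400,480),interpolation=2)]))
E
```

```text
{'time': np.float64(6.7), 'position': array([ 0.5976, -0.2044,  0.116 ]), 'force': array([ 0.3303,  0.3509, -5.4987]), 'torque': array([0.0238, 0.0056, 0.0027]), 'gripper_width': np.float64(0.0299)}
yaw -0.1669231424165393
to go, units [-0.0088 -0.0061 -0.    ]
```

View pics/over.png

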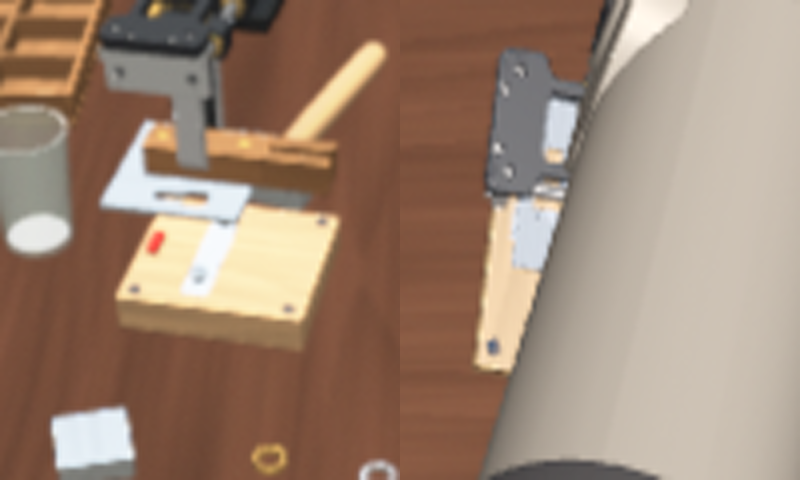

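The plate is over the block, about 1 mm from target, with the screw and latch still visible at left-crop (200,270) and (157,242). Next I descend, slowing near the screw heads.

Call:
move_arm(xyz=[[-0.009, -0.006, 0.1], [-0.009, -0.006, 0.25], [-0.009, -0.006, 0.4], [-0.009, -0.006, 0.5], [-0.009, -0.006, 0.54], [-0.009, -0.006, 0.55], [-0.009, -0.006, 0.55], [-0.009, -0.006, 0.55]], delta_rot=[[0, 0, 0], [0, 0, 0], [0, 0, 0], [0, 0, 0], [0, 0, 0], [0, 0, 0], [0, 0, 0], [0, 0, 0]], fingers=[0, 0, 0, 0, 0, 0, 0, 0])

```text
time: 7.6
position: [0.5993, -0.2057, 0.062]
tcp_rot: [[-0.986, 0.166, 0.001], [0.166, 0.986, -0.0], [-0.001, -0.0, -1.0]]
force: [0.5, 0.3, -4.4]
gripper_width: 0.0295
finger_force: 30.0
```

```bash
python3 go.py; python3 - <<'E'
from h import *
p,d=imaging.get_image("side")
cv2.imwrite("pics/low.png",cv2.resize(p[140:210,215:305],(792,616)[:2],interpolation=2)[:600])
E
```

```text
{'time': np.float64(7.6), 'position': array([ 0.5993, -0.2057,  0.062 ]), 'force': array([ 0.4786,  0.3403, -4.3959]), 'torque': array([0.0275, 0.0244, 0.0285]), 'gripper_width': np.float64(0.0295)}
yaw -0.16703463615361114
to go, units [ 0.0101  0.0042 -0.    ]
```

View pics/low.png

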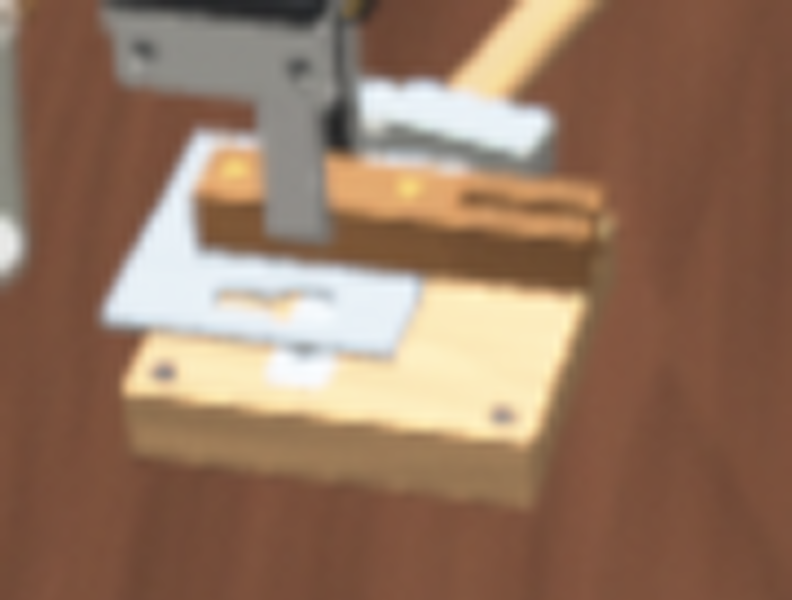

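The side view shows the keyhole above the bar, with the screw head under the entry hole at (310,310) and the plate level. I continue down gently.

Call:
move_arm(xyz=[[0.005, 0.002, 0.01], [0.005, 0.002, 0.02], [0.005, 0.002, 0.03], [0.005, 0.002, 0.04], [0.005, 0.002, 0.05], [0.005, 0.002, 0.06], [0.005, 0.002, 0.065], [0.005, 0.002, 0.065]], delta_rot=[[0, 0, 0], [0, 0, 0], [0, 0, 0], [0, 0, 0], [0, 0, 0], [0, 0, 0], [0, 0, 0], [0, 0, 0]], fingers=[0, 0, 0, 0, 0, 0, 0, 0])

```text
time: 8.45
position: [0.5985, -0.2052, 0.0549]
tcp_rot: [[-0.986, 0.166, -0.0], [0.166, 0.986, -0.0], [0.0, -0.0, -1.0]]
force: [0.3, 0.2, -3.5]
gripper_width: 0.0296
finger_force: 30.0
```

```bash
python3 go.py
```

```text
{'time': np.float64(8.45), 'position': array([ 0.5985, -0.2052,  0.0549]), 'force': array([ 0.3467,  0.2323, -3.4592]), 'torque': array([-0.0036, -0.0046,  0.0031]), 'gripper_width': np.float64(0.0296)}
yaw -0.16688117620432152
to go, units [0.0008 0.0012 0.    ]
```

Call:
move_arm(xyz=[[0, 0, 0.01], [0, 0, 0.02], [0, 0, 0.02]], delta_rot=[[0, 0, 0], [0, 0, 0], [0, 0, 0]], fingers=[0, 0, 0])

```text
time: 8.75
position: [0.5984, -0.2052, 0.0528]
tcp_rot: [[-0.986, 0.166, -0.0], [0.166, 0.986, -0.0], [0.0, -0.0, -1.0]]
force: [0.2, 0.1, -5.7]
gripper_width: 0.0296
finger_force: 30.0
```

```bash
python3 go.py
```

```text
{'time': np.float64(8.75), 'position': array([ 0.5984, -0.2052,  0.0528]), 'force': array([ 0.1813,  0.1386, -5.7145]), 'torque': array([ 0.0375, -0.0333, -0.0139]), 'gripper_width': np.float64(0.0296)}
yaw -0.16696227953210072
to go, units [0.0003 0.0012 0.    ]
```

No contact on the heads, so they are entering the holes. Continuing down.

Call:
move_arm(xyz=[[0, 0, 0.01], [0, 0, 0.02], [0, 0, 0.03], [0, 0, 0.03]], delta_rot=[[0, 0, 0], [0, 0, 0], [0, 0, 0], [0, 0, 0]], fingers=[0, 0, 0, 0])

```text
time: 9.15
position: [0.5985, -0.2053, 0.0499]
tcp_rot: [[-0.986, 0.166, -0.0], [0.166, 0.986, -0.0], [0.0, -0.0, -1.0]]
force: [0.2, -0.5, -4.6]
gripper_width: 0.0296
finger_force: 30.0
```

Call:
move_arm(xyz=[[0, 0, 0.01], [0, 0, 0.02], [0, 0, 0.02]], delta_rot=[[0, 0, 0], [0, 0, 0], [0, 0, 0]], fingers=[0, 0, 0])

```text
time: 9.45
position: [0.5985, -0.2053, 0.0479]
tcp_rot: [[-0.986, 0.166, -0.0], [0.166, 0.986, -0.0], [0.0, -0.0, -1.0]]
force: [0.8, 0.3, -3.1]
gripper_width: 0.0296
finger_force: 30.0
```

```bash
python3 go.py
```

```text
{'time': np.float64(9.45), 'position': array([ 0.5985, -0.2053,  0.0479]), 'force': array([ 0.7805,  0.3389, -3.1041]), 'torque': array([ 0.0279, -0.0583,  0.0351]), 'gripper_width': np.float64(0.0296)}
yaw -0.1669279685106814
to go, units [ 0.0015  0.0013 -0.    ]
```

Expected flush at about 0.0465. I take 1 mm steps until contact.

Call:
move_arm(xyz=[[0, 0, 0.01], [0, 0, 0.01], [0, 0, 0.01]], delta_rot=[[0, 0, 0], [0, 0, 0], [0, 0, 0]], fingers=[0, 0, 0])

```text
time: 9.75
position: [0.5985, -0.2053, 0.047]
tcp_rot: [[-0.986, 0.166, -0.0], [0.166, 0.986, -0.0], [0.0, -0.0, -1.0]]
force: [0.6, -0.8, -4.5]
gripper_width: 0.0295
finger_force: 30.0
```

Call:
move_arm(xyz=[[0, 0, 0.005], [0, 0, 0.005], [0, 0, 0.005]], delta_rot=[[0, 0, 0], [0, 0, 0], [0, 0, 0]], fingers=[0, 0, 0])

```text
time: 10.05
position: [0.5985, -0.2053, 0.0465]
tcp_rot: [[-0.986, 0.166, -0.0], [0.166, 0.986, -0.0], [0.0, -0.0, -1.0]]
force: [0.6, 0.3, -1.4]
gripper_width: 0.0296
finger_force: 30.0
```

Call:
move_arm(xyz=[[0, 0, 0.004], [0, 0, 0.004], [0, 0, 0.004]], delta_rot=[[0, 0, 0], [0, 0, 0], [0, 0, 0]], fingers=[0, 0, 0])

```text
time: 10.35
position: [0.5985, -0.2053, 0.0465]
tcp_rot: [[-0.986, 0.166, 0.0], [0.166, 0.986, 0.0], [-0.0, 0.0, -1.0]]
force: [-2.7, 1.7, 5.9]
gripper_width: 0.0294
finger_force: 30.0
```

```bash
python3 go.py
```

```text
{'time': np.float64(10.35), 'position': array([ 0.5985, -0.2053,  0.0465]), 'force': array([-2.7373,  1.7113,  5.8729]), 'torque': array([0.3465, 0.7562, 0.0121]), 'gripper_width': np.float64(0.0294)}
yaw -0.1670088136067912
to go, units [ 0.0017  0.0013 -0.    ]
```

Flush contact confirmed at about 11 N including the weight. I ease off slightly and slide along tool +x (block -x).

Call:
move_arm(xyz=[[0, 0, -0.003], [0, 0, -0.003], [0.012, 0, -0.003], [0.024, 0, -0.003], [0.036, 0, -0.003], [0.048, 0, -0.003], [0.06, 0, -0.003], [0.06, 0, -0.003]], delta_rot=[[0, 0, 0], [0, 0, 0], [0, 0, 0], [0, 0, 0], [0, 0, 0], [0, 0, 0], [0, 0, 0], [0, 0, 0]], fingers=[0, 0, 0, 0, 0, 0, 0, 0])

```text
time: 11.15
position: [0.5926, -0.2043, 0.0465]
tcp_rot: [[-0.986, 0.166, 0.0], [0.166, 0.986, -0.0], [-0.0, -0.0, -1.0]]
force: [0.9, 0.0, 0.8]
gripper_width: 0.0297
finger_force: 30.0
```

```bash
python3 go.py
```

```text
{'time': np.float64(11.15), 'position': array([ 0.5926, -0.2043,  0.0465]), 'force': array([0.9488, 0.0069, 0.8255]), 'torque': array([-0.0715, -0.3545, -0.0116]), 'gripper_width': np.float64(0.0297)}
yaw -0.16700618144221463
to go, units [-0.0587  0.0018  0.    ]
```

Call:
move_arm(xyz=[[0.012, 0, 0], [0.024, 0, 0], [0.036, 0, 0], [0.048, 0, 0], [0.06, 0, 0], [0.06, 0, 0]], delta_rot=[[0, 0, 0], [0, 0, 0], [0, 0, 0], [0, 0, 0], [0, 0, 0], [0, 0, 0]], fingers=[0, 0, 0, 0, 0, 0])

```text
time: 11.75
position: [0.5866, -0.2033, 0.0465]
tcp_rot: [[-0.986, 0.166, 0.0], [0.166, 0.986, -0.0], [-0.0, 0.0, -1.0]]
force: [1.9, 0.5, 4.1]
gripper_width: 0.0296
finger_force: 30.0
```

```bash
python3 go.py
```

```text
{'time': np.float64(11.75), 'position': array([ 0.5866, -0.2033,  0.0465]), 'force': array([1.8857, 0.4666, 4.1495]), 'torque': array([-0.1214, -0.5797, -0.0285]), 'gripper_width': np.float64(0.0296)}
yaw -0.1670390290385223
to go, units [-0.1194  0.0015  0.    ]
```

Call:
move_arm(xyz=[[0.012, 0, -0.001], [0.024, 0, -0.001], [0.036, 0, -0.001], [0.048, 0, -0.001], [0.06, 0, -0.001], [0.06, 0, -0.001]], delta_rot=[[0, 0, 0], [0, 0, 0], [0, 0, 0], [0, 0, 0], [0, 0, 0], [0, 0, 0]], fingers=[0, 0, 0, 0, 0, 0])

```text
time: 12.35
position: [0.5805, -0.2022, 0.0465]
tcp_rot: [[-0.986, 0.166, -0.0], [0.166, 0.986, 0.0], [0.0, 0.0, -1.0]]
force: [2.5, 0.3, 3.8]
gripper_width: 0.0298
finger_force: 30.0
```

```bash
python3 go.py
```

```text
{'time': np.float64(12.35), 'position': array([ 0.5805, -0.2022,  0.0465]), 'force': array([2.5198, 0.3061, 3.8468]), 'torque': array([-0.076 , -0.5491,  0.0269]), 'gripper_width': np.float64(0.0298)}
yaw -0.1670145613683672
to go, units [-0.1813  0.0013 -0.0001]
```

Call:
move_arm(xyz=[[0.012, 0, -0.001], [0.024, 0, -0.001], [0.036, 0, -0.001], [0.045, 0, -0.001], [0.045, 0, -0.001]], delta_rot=[[0, 0, 0], [0, 0, 0], [0, 0, 0], [0, 0, 0], [0, 0, 0]], fingers=[0, 0, 0, 0, 0])

```text
time: 12.85
position: [0.576, -0.2014, 0.0465]
tcp_rot: [[-0.986, 0.166, -0.0], [0.166, 0.986, 0.0], [0.001, 0.0, -1.0]]
force: [1.8, -0.5, 1.1]
gripper_width: 0.0296
finger_force: 30.0
```

Call:
move_arm(xyz=[[0.007, 0, 0], [0.007, 0, 0]], delta_rot=[[0, 0, 0], [0, 0, 0]], fingers=[0, 0])

```text
time: 13.05
position: [0.5754, -0.2013, 0.0465]
tcp_rot: [[-0.986, 0.166, -0.0], [0.166, 0.986, 0.0], [0.0, -0.0, -1.0]]
force: [1.5, -0.7, 0.5]
gripper_width: 0.0297
finger_force: 30.0
```

Call:
move_arm(xyz=[[0.005, 0, 0], [0.006, 0, 0]], delta_rot=[[0, 0, 0], [0, 0, 0]], fingers=[0, 0])

```text
time: 13.25
position: [0.5749, -0.2013, 0.0465]
tcp_rot: [[-0.986, 0.166, -0.0], [0.166, 0.986, -0.0], [0.0, -0.0, -1.0]]
force: [2.6, -1.3, 0.7]
gripper_width: 0.03
finger_force: 30.0
```

Call:
move_arm(xyz=[[0.005, 0, 0], [0.005, 0, 0]], delta_rot=[[0, 0, 0], [0, 0, 0]], fingers=[0, 0])

```text
time: 13.45
position: [0.5744, -0.2012, 0.0465]
tcp_rot: [[-0.986, 0.166, -0.0], [0.166, 0.986, 0.0], [0.0, -0.0, -1.0]]
force: [2.6, -0.7, 0.3]
gripper_width: 0.0295
finger_force: 30.0
```

```bash
python3 go.py
```

```text
{'time': np.float64(13.45), 'position': array([ 0.5744, -0.2012,  0.0465]), 'force': array([ 2.5852, -0.7317,  0.2529]), 'torque': array([-0.0555, -0.5698, -0.0268]), 'gripper_width': np.float64(0.0295)}
yaw -0.16696677968378787
to go, units [-0.2432  0.0013 -0.0001]
```

Call:
move_arm(xyz=[[0.005, 0, 0], [0.005, 0, 0]], delta_rot=[[0, 0, 0], [0, 0, 0]], fingers=[0, 0])

```text
time: 13.65
position: [0.5739, -0.2011, 0.0465]
tcp_rot: [[-0.986, 0.166, -0.0], [0.166, 0.986, 0.0], [0.0, -0.0, -1.0]]
force: [1.6, -0.5, 0.2]
gripper_width: 0.0295
finger_force: 30.0
```

Call:
move_arm(xyz=[[0.004, 0, 0], [0.004, 0, 0]], delta_rot=[[0, 0, 0], [0, 0, 0]], fingers=[0, 0])

```text
time: 13.85
position: [0.5735, -0.201, 0.0465]
tcp_rot: [[-0.986, 0.166, -0.0], [0.166, 0.986, 0.0], [0.0, -0.0, -1.0]]
force: [2.8, -1.3, -0.1]
gripper_width: 0.0295
finger_force: 30.0
```

```bash
python3 go.py
```

```text
{'time': np.float64(13.85), 'position': array([ 0.5735, -0.201 ,  0.0465]), 'force': array([ 2.7884, -1.3236, -0.1228]), 'torque': array([-0.0729, -0.4239,  0.0157]), 'gripper_width': np.float64(0.0295)}
yaw -0.16696082400280896
to go, units [-0.2522  0.0013 -0.0001]
```

Call:
move_arm(xyz=[[0.004, 0, 0], [0.004, 0, 0]], delta_rot=[[0, 0, 0], [0, 0, 0]], fingers=[0, 0])

```text
time: 14.05
position: [0.5733, -0.201, 0.0465]
tcp_rot: [[-0.986, 0.166, -0.0], [0.166, 0.986, -0.0], [-0.0, -0.0, -1.0]]
force: [2.6, 0.3, -2.5]
gripper_width: 0.0298
finger_force: 30.0
```

Call:
move_arm(xyz=[[0.003, 0, 0], [0.003, 0, 0]], delta_rot=[[0, 0, 0], [0, 0, 0]], fingers=[0, 0])

```text
time: 14.25
position: [0.5732, -0.201, 0.0466]
tcp_rot: [[-0.986, 0.166, 0.0], [0.166, 0.986, -0.0], [-0.0, -0.0, -1.0]]
force: [5.2, -1.7, -4.2]
gripper_width: 0.0297
finger_force: 30.0
```

```bash
python3 go.py; python3 - <<'E'
from h import *
p,d=imaging.get_image("side")
cv2.imwrite("pics/slid.png",cv2.resize(p[140:210,215:305],(770,600),interpolation=2))
E
```

```text
{'time': np.float64(14.25), 'position': array([ 0.5732, -0.201 ,  0.0466]), 'force': array([ 5.2263, -1.6849, -4.1613]), 'torque': array([-0.253 , -1.2008, -0.001 ]), 'gripper_width': np.float64(0.0297)}
yaw -0.16687720870624329
to go, units [-0.2553  0.001   0.0001]
```

View pics/slid.png

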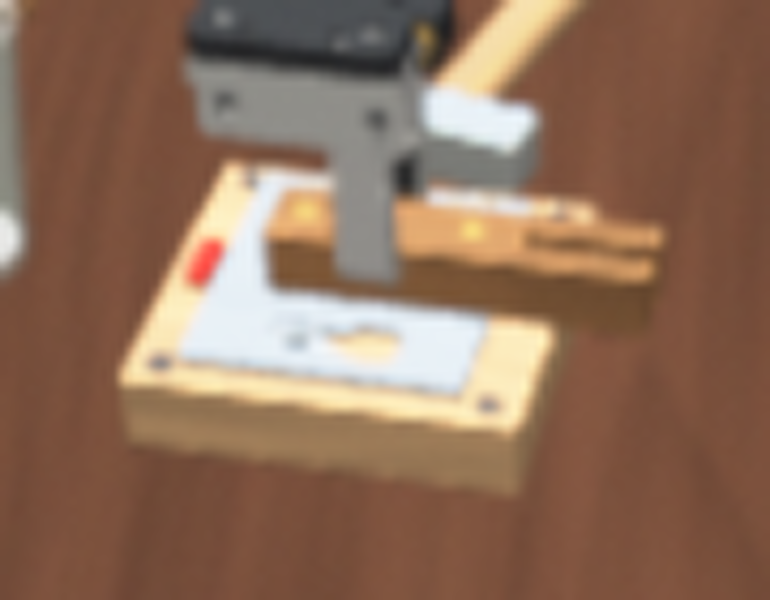

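The plate sits flush at the stop, with the screw shanks in the slot ends at (297,335) and the red latch showing behind the plate edge at (205,262). I relax the push, release and retreat.

Call:
move_arm(xyz=[[-0.003, 0, 0], [-0.003, 0, 0], [-0.003, 0, 0], [-0.003, 0, 0], [-0.003, 0, 0], [-0.003, 0, 0], [-0.003, 0, -0.02], [-0.003, 0, -0.1], [-0.003, 0, -0.3], [-0.003, 0, -0.6], [-0.003, 0, -0.9], [-0.003, 0, -1]], delta_rot=[[0, 0, 0], [0, 0, 0], [0, 0, 0], [0, 0, 0], [0, 0, 0], [0, 0, 0], [0, 0, 0], [0, 0, 0], [0, 0, 0], [0, 0, 0], [0, 0, 0], [0, 0, 0]], fingers=[0, 0.4, 0.6, 0.6, 0.6, 0.6, 0.6, 0.6, 0.6, 0.6, 0.6, 0.6])

```text
time: 15.5
position: [0.5745, -0.2016, 0.1501]
tcp_rot: [[-0.986, 0.166, 0.004], [0.166, 0.986, -0.001], [-0.004, -0.0, -1.0]]
force: [0.9, -0.1, 0.9]
gripper_width: 0.0561
finger_force: 0.0
```

```bash
python3 go.py; python3 - <<'E'
from h import *
p,d=imaging.get_image("side");C=cloud("side",d);hsv=cv2.cvtColor(p,cv2.COLOR_BGR2HSV)
m=((hsv[...,0]<8)|(hsv[...,0]>172))&(hsv[...,1]>170)&(hsv[...,2]>120);m[:, :220]=0;m[:,300:]=0;m[:140]=0;m[210:]=0
print("latch",m.sum(),np.percentile(C[m][:,2],[10,50,90]),np.median(C[m],0))
s=(hsv[...,1]<50)&(hsv[...,2]>150);s[:,:235]=0;s[:,275:]=0;s[:174]=0;s[190:]=0
print("plate top z",s.sum(),np.median(C[s],0))
cv2.imwrite("pics/fin.png",cv2.resize(p[120:220,205:325],(720,600),interpolation=2))
E
```

```text
{'time': np.float64(15.5), 'position': array([ 0.5745, -0.2016,  0.1501]), 'force': array([ 0.8949, -0.1411,  0.9322]), 'torque': array([-0.0261, -0.0357, -0.035 ]), 'gripper_width': np.float64(0.0561)}
yaw -0.16722594445783445
to go, units [-0.2415  0.0052  0.001 ]
latch 4 [0.03406184 0.03448123 0.03524349] [ 0.6397421  -0.20469276  0.03448123]
plate top z 321 [ 0.59072765 -0.16704164  0.03197588]
```

View pics/fin.png

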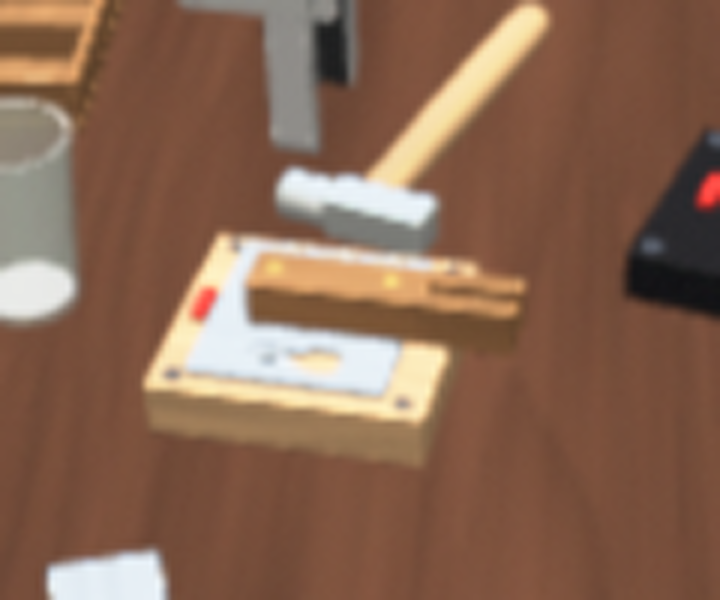

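The latch stands about 2 mm above the plate top, so it is up. The plate is flush and released, and the bystanders in the frame (hammer, beaker, steel block) look undisturbed.

```bash
python3 -c "
from plant import hand_in
print(hand_in())"
```

```text
the job is handed in; nothing more can be done
None
```

The bench pin is fitted: the plate lies flush against its stop, the camera shows the red latch up behind it, the gripper is clear, and the job is handed in at about 16 s (no verdict was returned).

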